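# Open the bench extractor's damper fully and start it

## Robot

A 6-joint arm with a two-finger parallel gripper is mounted at the origin on the work surface. World frame = base frame: x ahead of the robot, y to its left, z up, the work surface at z = 0. Lengths are in m, angles in rad, forces in N, time in s.
With the tool pointing down it reaches from about 0.275 to 0.775 m from the base axis. Payload 14.6 kg.
Tool frame: the origin (TCP) lies midway between the tips of the shut fingers; the grasp point (between the pads) lies 19 mm behind it; z points along the fingers, y is the direction in which the jaws open and shut (so a half turn about z gives the same grasp; the last joint's range is limited). The gripper opens to 85 mm and grips with 20 to 120 N. Pads are 22 mm wide; open, the fingers measure 114 mm over their backs; the gripper's body (76 mm by 85 mm) begins 54 mm behind the grasp point. The pads swing forward as they close: fully open they stand 13 mm farther back than shut.
Start: joints at [-0.155, 0.263, -0.048, 1.259, 0, 1.415], TCP at [0.525, -0, 0.231] pointing down, gripper open.
Joint ranges: [-2.65, 2.65], [-0.89, 1.7], [-1.18, 1.37], [-2.13, 2.11], [-1.35, 1.29], [-3.14, 3.14]. Speed limits (rad/s): [1.89, 1.89, 2.57, 2.79, 3.14, 3.14].

## Interface

Orientations are given as a unit quaternion [x, y, z, w].
In Python, from workcell import ctrl gives the robot as it stands.
- The arm moves only by the shell command python3 -m handwheel 'ROWS' [FORCE]. ROWS is JSON, a list of rows, each an object of numbers: "gripper": the opening, from 0 (shut) to 1 (fully open); "tx", "ty", "tz": the shift along the tool's x, y, z in mm; "rx", "ry", "rz": the turn, a rotation vector about the tool's x, y, z in rad. A call has exactly 8 rows; each row is the pose to reach, as a shift and turn from the pose commanded when the call began, along the tool's axes at that moment; what a row does not reach only later rows make up. A row lasts 1/8 s, in which the tool goes at most 62.5 mm and 10.7 degrees, less where a joint would pass 70% of its speed; a pose out of reach is approached as far as the arm can. A call with a gripper value outside its range is refused whole. The fingers move at their own pace and stop on an object; FORCE is the grip in N (left out, the last holds). Time passes only in rows, so rows that repeat a pose let the fingers close, or fill a call up. It gives the time, the measured TCP pose, the force and the opening at its end, in the units of the state.
- ctrl.observe(): the state, without advancing time (a new reading comes with each control period).
- ctrl.snapshot(name): name is "scene" or "side" or "wrist"; returns the picture (400x640x3 uint8, red, green, blue); there is no depth.
- ctrl.get_calibration(name): a dict with "intrinsics" (3x3 intrinsics, pixels), "R" (3x3) and "t" (3): a world point X has camera coordinates R X + t; the wrist camera has in their place "hand_eye" (4x4, takes a point from camera to tool coordinates, whose origin is the TCP and whose axes are the flange's). Camera axes: x right, y down, z forward; pixel columns grow to the right and rows downward; lengths in m; the calibration is good to about 2 mm. A picture is of the moment at which its call begins: read the wrist's pose just before it. get_calibration takes no time and is no camera call.
- ctrl.finish_job(): hands the job in, once; it reports no verdict.
Trained networks look in the newest picture that a camera, given by its name, has taken for a name from the list of things; names that differ only in an ending like _2 or _b are one class to them, and where a whole thing is asked for, a point or a joint stands for the part that bears it (a point fixed in the world has none). Each returns a list of dicts, best first, with "score" (0 to 1); they miss things now and then, are a little off and sometimes report something else, mostly with a low value. They report only what shows in the picture. A call takes as long as a camera call.
- ctrl.boxes_of(query, camera): "bbox" ([left, top, right, bottom] in pixels, round what is visible of it).
- ctrl.pinpoint(query, camera): "at" ([column, row] in pixels: a listed point, or the origin of a listed thing).
The state is a dict: "clock": time; "joints": joint angles; "dq": joint speeds; "joint_efforts": joint torques, N m; "tool_pos": TCP position; "tool_rot": TCP orientation; "ft_force": force on the tool from outside, world axes, zero at the start; "torque": the same for the moment, N m; "gripper_width": finger opening in m.
Only numpy, scipy, OpenCV 4.12 (cv2) and the standard library are available. Lean on these libraries where they do the work, as an engineer would, in place of code of your own. Each camera call takes 0.05 s, during which the arm holds its last target.

## Task

Get the bench extractor running at full draught for the dissection: with the fingertips, push the damper lever along its slot from shut, on past the half-open notch, until it rests at the far stop, fully open. Only then press the larger of the two round buttons all the way down to start the fan, and let go of it. Just push and press: do not pinch or grip the lever, do not press the smaller button, and leave the jar, shell and beaker standing where they are.

Things in the scene. Friction and masses are not known exactly. Their poses are not given: they have to be found in the camera images.
- extractor: Bench extractor, a cream steel box 240 (x) x 320 (y) x 120 mm high, fixed to the bench. Origin at the centre of its underside; z up; -x is the side with the intake grille, +x the side with the round duct spigot. Its flat top, the deck, is at z = 120 mm. The damper slot runs along its y axis on the deck at x = -30 mm; the two buttons stand on the deck at about y = +105 mm, one behind the other (either may be the nearer).
- damper (a joint): Travel of the damper lever in m along the extractor's +y axis: 0 = shut (it starts shut or nearly so, at 0 to 0.010), 0.035 = half-open notch, 0.070 = fully open at the far stop. It slides stiffly (about 1 to 2 N at slow speed) and stays where it is left, except at two hidden spring ridges, one each side of the notch, peaking at about 0.029 and 0.041: each takes about 5 to 9 N to push over, and the lever then jumps on by a few mm, clicking into the notch between them.
- damper_handle (a point): Centre of the damper lever's handle, an upright black plate 60 mm wide (extractor x), 12 mm thick (extractor y, the way it slides) and 40 mm tall, standing from 4 to 44 mm above the deck; this point is 24 mm above the deck. It moves with the lever. The face to push is the one on the extractor's -y side; pressing hard on both sides of the plate at once, or down on its top edge, counts as pinching. Axes parallel to the extractor's.
- start (a joint): Travel of the larger button (start) in m: 0 = up, 0.006 = fully down. Spring return; fully down takes about 5 N.
- start_top (a point): Centre of the top of the larger round button, a flat grey cap 40 mm in diameter in a dark collar 56 mm in diameter. When up, the top stands 22 mm above the deck and 10 mm above its collar.
- lamp (a joint): Travel of the smaller button (work lamp, not to be pressed) in m: 0 = up, 0.006 = down.
- lamp_top (a point): Centre of the top of the smaller round button, a flat grey cap 22 mm in diameter in a collar 38 mm in diameter; 22 mm above the deck.
- jar: Small loose glass jar with a white lid, 40 mm in diameter, 60 mm tall, standing on the extractor's deck. Origin at the centre of its underside. Leave alone.
- shell: Dark sea-urchin shell, 74 mm in diameter, 38 mm tall, lying on the bench on the extractor's -y side. Origin at the centre of its underside. Leave alone.
- beaker: Loose glass beaker, 70 mm in diameter, 90 mm tall, on the bench on the extractor's +y side. Origin at the centre of its underside. Leave alone.

How it is judged:
On the way, in this order (a step that is already met when the one before it is completed fails the run):
1. the damper lever is past the half-open notch and at the fully open stop (value of joint damper above 0.066 m), for 0.2 s.
2. the larger button is pressed down with the damper fully open (value of joint damper above 0.066 m and value of joint start above 0.0045 m), for 0.05 s.
3. the larger button is let up again (value of joint start below 0.0015 m), for 0.1 s.
At the end, for the whole second after the job is handed in: The damper is within 4 mm of its fully open stop (joint above 0.066), the larger button was pressed at least 4.5 mm after that and is up again, the smaller button is up, and jar, shell and beaker are at rest within 20 mm of where they stood (value of joint damper above 0.066 m and value of joint each of start, lamp below 0.0015 m and distance of each of jar, shell, beaker from where it was at the start of the episode below 0.02 m and linear speed of each of jar, shell, beaker below 0.02 m/s); the robot touches nothing.
It fails at once if the larger button is pressed before the damper is fully open (value of joint start above 0.003 m and not (value of joint damper above 0.066 m)).
It fails at once if the smaller button is pressed (value of joint lamp above 0.003 m).
It fails at once if the lever is pinched: the fingers press with over 3 N on both halves of its handle plate at once (contact force between the fingers and damper_c1 above 3 N and contact force between the fingers and damper_c2 above 3 N).
It fails at once if a bystander is lifted, carried or pushed away (distance of any of jar, shell, beaker from where it was at the start of the episode above 0.02 m).
It fails at once if a bystander is tipped (angle between any of jar, shell, beaker's own z axis and vertical above 0.4 rad).
It also fails if it takes over 42 s, if anything falls off the work surface, if the arm or the gripper's body presses on something with over 40 N, if the wrist force passes 120 N, or if a joint passes its speed limit or range.

## Working session

There is one attempt and no reset: what is moved stays moved. The work goes in short steps, Python scripts to look and compute and a shell command to move; the robot and the scene stay as the last step left them, time stands still between calls to the robot, and variables do not carry over. Pictures are saved under pics/ and viewed, and the job is handed in when it is done.

```bash
mkdir -p pics; ls
cat > h.py <<'E'
import numpy as np, cv2
from workcell import ctrl
def snap(cam,name):
    im=ctrl.snapshot(cam); cv2.imwrite(f'pics/{name}.png',cv2.cvtColor(np.asarray(im),cv2.COLOR_RGB2BGR)); return im
def ray(cam,px):
    c=ctrl.get_calibration(cam); K=np.array(c['intrinsics']); R=np.array(c['R']); t=np.array(c['t'])
    d=R.T@np.linalg.solve(K,[px[0],px[1],1.]); return -R.T@t,d
def atz(cam,px,z):
    o,d=ray(cam,px); return o+d*(z-o[2])/d[2]
def proj(cam,X):
    c=ctrl.get_calibration(cam); p=np.array(c['intrinsics'])@(np.array(c['R'])@np.array(X)+np.array(c['t'])); return p[:2]/p[2]
def tri(p1,c1,p2,c2):
    o1,d1=ray(c1,p1);o2,d2=ray(c2,p2)
    A=np.stack([d1,-d2],1); s=np.linalg.lstsq(A,o2-o1,rcond=None)[0]
    a=o1+s[0]*d1;b=o2+s[1]*d2; return (a+b)/2,np.linalg.norm(a-b)
E
python3 - <<'E'
from h import *
np.set_printoptions(precision=4,suppress=True)
s=ctrl.observe(); print(s['clock'],s['tool_pos'],s['tool_rot'])
P={}
for cam in ['scene','side']:
    snap(cam,cam+'0')
    for q in ['extractor','damper_handle','start_top','lamp_top','jar','shell','beaker']:
        r=ctrl.pinpoint(q,cam); print(cam,q,[(np.round(x['at'],1),round(x['score'],2)) for x in r[:3]])
        if r:P[cam,q]=r[0]['at']
for q in ['extractor','damper_handle','start_top','lamp_top','jar','shell','beaker']:
    if ('scene',q) in P and ('side',q) in P: print(q,*tri(P['scene',q],'scene',P['side',q],'side'))
print(ctrl.observe()['clock'])
E
```

```text
pics
0.0 [0.5247 0.     0.2308] [ 0.7071  0.7071 -0.0003 -0.0004]
scene extractor [(array([279.5, 231.9]), 0.62)]
scene damper_handle [(array([254.7, 163.9]), 0.86)]
scene start_top [(array([316.5, 223.6]), 0.53)]
scene lamp_top [(array([334.9, 186.6]), 0.54), (array([314.1, 222.6]), 0.53)]
scene jar [(array([206.5, 204. ]), 0.91)]
scene shell [(array([227.3, 180.7]), 0.47)]
scene beaker [(array([378.9, 258.8]), 0.79)]
side extractor [(array([371. , 258.8]), 0.94)]
side damper_handle [(array([398.4, 241.3]), 0.8)]
side start_top [(array([345.7, 188.6]), 0.71)]
side lamp_top [(array([319.7, 206.1]), 0.51)]
side jar [(array([440.4, 233.9]), 0.81)]
side shell [(array([430.1, 339.6]), 0.75)]
side beaker [(array([295.1, 218. ]), 0.92)]
extractor [ 0.5816 -0.0648  0.0016] 0.009497654484000058
damper_handle [ 0.5429 -0.1489  0.146 ] 0.011001384830892955
start_top [0.6029 0.0422 0.1278] 0.005034181129516444
lamp_top [0.512  0.0324 0.1389] 0.00162564122699568
jar [ 0.6546 -0.1819  0.1138] 0.011376928699634315
shell [ 0.5091 -0.2786 -0.0037] 0.0041193305723797626
beaker [0.5439 0.1605 0.0002] 0.0030983245503322953
0.8
```

View pics/scene0.png

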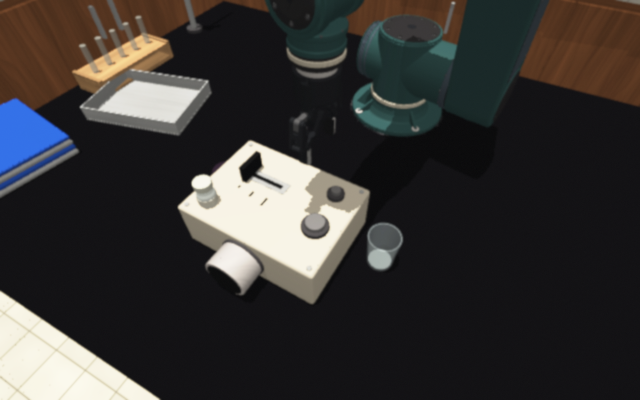

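View pics/side0.png

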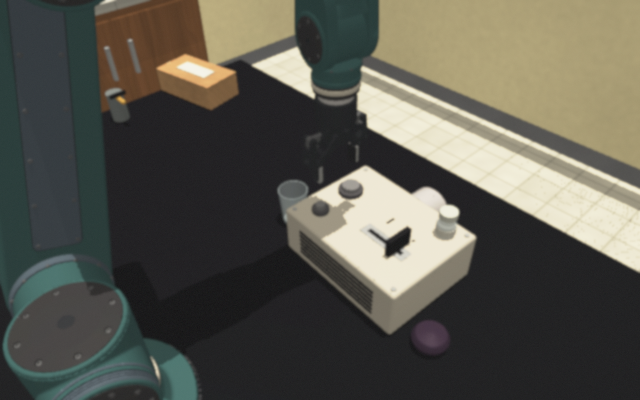

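The scene view shows the handle at (252,165), the start button at (315,222), the lamp button at (336,192) and the jar at (204,188). In the side view the handle is at (398,241), the start button at (350,187), the lamp at (320,207) and the jar at (448,221). I'll fit the deck pose from its corners, seen in a magnified view.

Run:
```python
from h import *
a=cv2.imread('pics/scene0.png')[130:310,165:415]; b=cv2.imread('pics/side0.png')[150:345,270:490]
cv2.imwrite('pics/a3.png',cv2.resize(a,None,fx=3.2,fy=3.2,interpolation=cv2.INTER_CUBIC))
cv2.imwrite('pics/b3.png',cv2.resize(b,None,fx=3,fy=3,interpolation=cv2.INTER_CUBIC))
```

```text
(no output)
```

View pics/a3.png

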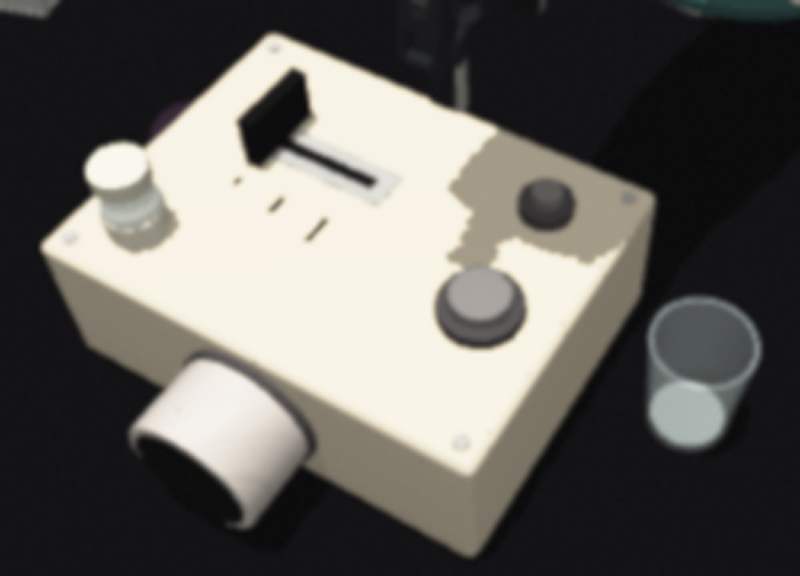

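View pics/b3.png

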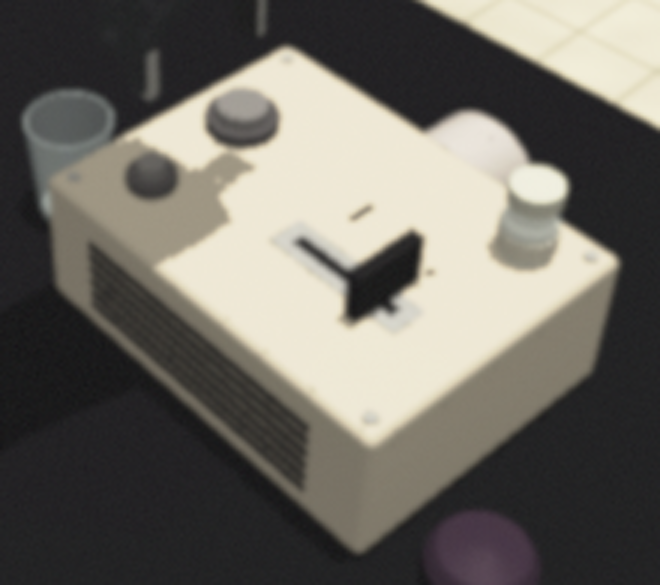

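Run:
```python
from h import *
from scipy.optimize import least_squares
np.set_printoptions(precision=4,suppress=True)
C=[(-.12,-.16),(-.12,.16),(.12,.16),(.12,-.16)]
S=np.array([(272,33),(655,195),(470,475),(42,247)])/3.2+[165,130]
D=np.array([(372,445),(50,187),(287,46),(618,262)])/3+[270,150]
def T(p,x,y,z):
    c,s=np.cos(p[2]),np.sin(p[2]); return np.array([p[0]+c*x-s*y,p[1]+s*x+c*y,z])
def f(p,use=('scene','side')):
    r=[]
    for cam,U in (('scene',S),('side',D)):
        if cam in use:
            for (x,y),u in zip(C,U): r+=list(proj(cam,T(p,x,y,.12))-u)
    return r
for use in (('scene','side'),('scene',),('side',)):
    o=least_squares(lambda p:f(p,use),[.58,-.06,-.1]); print(use,o.x,np.abs(o.fun).max(),np.round(o.fun,1))
    if len(use)==2:p=o.x
np.save('p.npy',p)
def loc(X): c,s=np.cos(p[2]),np.sin(p[2]); d=X[:2]-p[:2]; return np.array([c*d[0]+s*d[1],-s*d[0]+c*d[1]])*1e3
def sc(u):return np.array(u)/3.2+[165,130]
def sd(u):return np.array(u)/3+[270,150]
for n,cam,u,z in [('start','scene',sc((480,294)),.142),('start','side',sd((243,103)),.142),
 ('lamp','scene',sc((547,190)),.142),('lamp','side',sd((152,163)),.142),
 ('hand top -x','scene',sc((297,72)),.164),('hand top+x','scene',sc((242,122)),.164),
 ('top +x','side',sd((417,235)),.164),('top -x','side',sd((348,285)),.164),
 ('slotend','scene',sc((373,184)),.12),('slotend','side',sd((300,242)),.12),
 ('jarlid','scene',sc((119,165)),.18),('jarlid','side',sd((540,187)),.18)]:
    X=atz(cam,u,z); print(n,cam,X,loc(X))
for l in [(-30,-35),(-30,35)]: print(l, T(p,l[0]/1e3,l[1]/1e3,.144))
```

```text
('scene', 'side') [ 0.5802 -0.0696 -0.0407] 3.9958508615248434 [-1.1 -2.1  0.6 -1.8 -0.5 -0.7 -2.7 -1.5 -0.5 -0.1 -2.6 -4.  -0.6 -1.7
  1.2 -2. ]
('scene',) [ 0.5818 -0.0664 -0.0426] 2.0208110908933747 [-0.2 -1.3  1.8 -0.7  0.5  0.9 -2.  -0.6]
('side',) [ 0.5778 -0.0733 -0.0389] 2.5588150946353494 [ 0.4  1.9 -2.5 -2.6 -0.3 -0.6  2.1 -0.6]
start scene [0.6115 0.041  0.142 ] [ 26.8278 111.8086]
start side [0.6079 0.0347 0.142 ] [ 23.4684 105.3797]
lamp scene [0.5197 0.0393 0.142 ] [-64.8604 106.3898]
lamp side [0.5153 0.0317 0.142 ] [-68.9438  98.5935]
hand top -x scene [ 0.5221 -0.1456  0.164 ] [-54.9188 -78.3233]
hand top+x scene [ 0.5774 -0.1499  0.164 ] [  0.4895 -80.341 ]
top +x side [ 0.5729 -0.1548  0.164 ] [ -3.8424 -85.4256]
top -x side [ 0.5082 -0.1544  0.164 ] [-68.5216 -87.6076]
slotend scene [ 0.5513 -0.0725  0.12  ] [-28.7054  -4.0084]
slotend side [ 0.5493 -0.0782  0.12  ] [-30.534   -9.8759]
jarlid scene [ 0.6532 -0.181   0.18  ] [  77.4686 -108.2854]
jarlid side [ 0.6498 -0.19    0.18  ] [  74.4259 -117.4096]
(-30, -35) [ 0.5488 -0.1034  0.144 ]
(-30, 35) [ 0.5516 -0.0334  0.144 ]
```

```bash
python3 -m handwheel '[{"gripper":0,"tx":-40,"ty":5,"rz":0.02},{"gripper":0,"tx":-80,"ty":10,"rz":0.04},{"gripper":0,"tx":-120,"ty":15,"rz":0.04},{"gripper":0,"tx":-155,"ty":20,"rz":0.04},{"gripper":0,"tx":-180,"ty":21,"rz":0.04},{"gripper":0,"tx":-188,"ty":21,"rz":0.04},{"gripper":0,"tx":-188,"ty":21,"rz":0.04},{"gripper":0,"tx":-188,"ty":21,"rz":0.04}]' 30
python3 - <<'E'
from h import *
from scipy.spatial.transform import Rotation as Ro
np.set_printoptions(precision=4,suppress=True)
s=ctrl.observe(); print(s['clock'],s['tool_pos'],s['gripper_width'],s['ft_force'])
snap('wrist','w1'); snap('side','s1');snap('scene','c1')
H=np.array(ctrl.get_calibration('wrist')['hand_eye']);K=np.array(ctrl.get_calibration('wrist')['intrinsics']);print(H)
R=Ro.from_quat(s['tool_rot']).as_matrix()
for q,z in [('damper_handle',.144),('start_top',.142),('lamp_top',.142),('jar',.12)]:
    for r in ctrl.pinpoint(q,'wrist')[:2]:
        d=R@H[:3,:3]@np.linalg.solve(K,[*r['at'],1]); o=R@H[:3,3]+s['tool_pos']
        print(q,r['score'],r['at'],o+d*(z-o[2])/d[2])
E
```

```text
0.8 [ 0.525  -0.      0.2313] 0.08584129347439741 [ 0.2963 -0.1202  0.0386]
[[ 0.0002 -0.949  -0.3154  0.0808]
 [ 1.      0.0005 -0.0007 -0.    ]
 [ 0.0008 -0.3154  0.949  -0.1428]
 [ 0.      0.      0.      1.    ]]
damper_handle 0.79 [337.8, 351.0] [ 0.5459 -0.1483  0.144 ]
start_top 0.8 [426.4, 155.2] [0.609  0.0376 0.142 ]
start_top 0.46 [329.8, 14.2] [0.5343 0.1318 0.142 ]
lamp_top 0.57 [303.6, 156.4] [0.5157 0.0367 0.142 ]invalid input at $[0]: expected keys gripper, tx, ty, tz, rx, ry, rz
```

The call was refused, because every key must be present. The wrist picture from the start pose gives the handle at (0.546, -0.148) and the start button at (0.609, 0.038), which agree with the average of the two cameras. I'll retype the move in full.

```bash
python3 -m handwheel '[{"gripper":0,"tx":-40,"ty":5,"tz":0,"rx":0,"ry":0,"rz":0.02},{"gripper":0,"tx":-80,"ty":10,"tz":0,"rx":0,"ry":0,"rz":0.04},{"gripper":0,"tx":-120,"ty":15,"tz":0,"rx":0,"ry":0,"rz":0.04},{"gripper":0,"tx":-155,"ty":20,"tz":0,"rx":0,"ry":0,"rz":0.04},{"gripper":0,"tx":-180,"ty":21,"tz":0,"rx":0,"ry":0,"rz":0.04},{"gripper":0,"tx":-188,"ty":21,"tz":0,"rx":0,"ry":0,"rz":0.04},{"gripper":0,"tx":-188,"ty":21,"tz":0,"rx":0,"ry":0,"rz":0.04},{"gripper":0,"tx":-188,"ty":21,"tz":0,"rx":0,"ry":0,"rz":0.04}]' 30
python3 - <<'E'
from h import *
np.set_printoptions(precision=4,suppress=True)
s=ctrl.observe(); print(s['clock'],s['tool_pos'],s['tool_rot'],s['gripper_width'],s['ft_force'])
a=snap('wrist','w2'); b=snap('side','s2')
cv2.imwrite('pics/m2.png',cv2.cvtColor(np.hstack([cv2.resize(a,(400,250)),cv2.resize(b[60:310,240:640],(400,250))]),cv2.COLOR_RGB2BGR))
print(proj('side',s['tool_pos']))
E
```

```text
clock: 2.15
tool_pos: [0.546, -0.1871, 0.2314]
tool_rot: [0.721, 0.693, 0.0, -0.0]
ft_force: [0.1, 0.4, -0.1]
gripper_width: 0.0001
2.15 [ 0.546  -0.1871  0.2314] [ 0.7208  0.6931  0.0001 -0.    ] 0.00012088468482102021 [ 0.0647  0.4315 -0.1291]
[416.9878 217.1252]
```

View pics/m2.png

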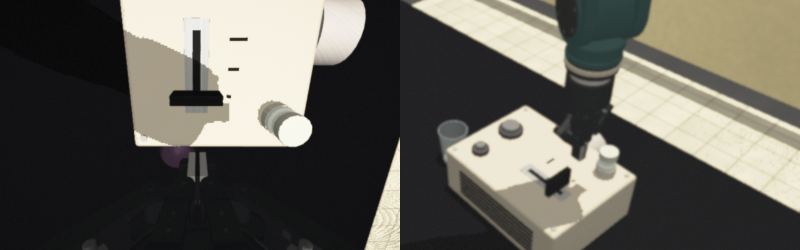

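The wrist view shows the shut fingers (197,165) lined up with the handle plate (196,98). The slot runs straight up the image and the jar is off to the right. Next I go down behind the plate.

```bash
python3 -m handwheel '[{"gripper":0,"tx":0,"ty":0,"tz":20,"rx":0,"ry":0,"rz":0},{"gripper":0,"tx":0,"ty":0,"tz":40,"rx":0,"ry":0,"rz":0},{"gripper":0,"tx":0,"ty":0,"tz":58,"rx":0,"ry":0,"rz":0},{"gripper":0,"tx":0,"ty":0,"tz":72,"rx":0,"ry":0,"rz":0},{"gripper":0,"tx":0,"ty":0,"tz":84,"rx":0,"ry":0,"rz":0},{"gripper":0,"tx":0,"ty":0,"tz":92,"rx":0,"ry":0,"rz":0},{"gripper":0,"tx":0,"ty":0,"tz":92,"rx":0,"ry":0,"rz":0},{"gripper":0,"tx":0,"ty":0,"tz":92,"rx":0,"ry":0,"rz":0}]'
python3 - <<'E'
from h import *
a=snap('wrist','w3'); b=snap('side','s3')
cv2.imwrite('pics/m3.png',cv2.cvtColor(np.hstack([cv2.resize(a,(400,250)),cv2.resize(b[150:275,340:540],(400,250))]),cv2.COLOR_RGB2BGR))
E
```

```text
clock: 3.25
tool_pos: [0.5462, -0.1881, 0.1397]
tool_rot: [0.721, 0.693, 0.0, 0.0]
ft_force: [0.3, 0.5, -0.5]
gripper_width: -0.0001
```

View pics/m3.png

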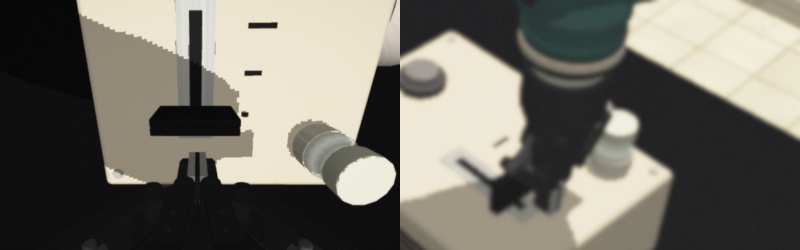

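```bash
python3 -m handwheel '[{"gripper":0,"tx":10,"ty":0,"tz":0,"rx":0,"ry":0,"rz":0},{"gripper":0,"tx":20,"ty":0,"tz":0,"rx":0,"ry":0,"rz":0},{"gripper":0,"tx":26,"ty":0,"tz":0,"rx":0,"ry":0,"rz":0},{"gripper":0,"tx":32,"ty":0,"tz":0,"rx":0,"ry":0,"rz":0},{"gripper":0,"tx":38,"ty":0,"tz":0,"rx":0,"ry":0,"rz":0},{"gripper":0,"tx":44,"ty":0,"tz":0,"rx":0,"ry":0,"rz":0},{"gripper":0,"tx":50,"ty":0,"tz":0,"rx":0,"ry":0,"rz":0},{"gripper":0,"tx":50,"ty":0,"tz":0,"rx":0,"ry":0,"rz":0}]'
python3 -m handwheel '[{"gripper":0,"tx":5,"ty":0,"tz":0,"rx":0,"ry":0,"rz":0},{"gripper":0,"tx":10,"ty":0,"tz":0,"rx":0,"ry":0,"rz":0},{"gripper":0,"tx":15,"ty":0,"tz":0,"rx":0,"ry":0,"rz":0},{"gripper":0,"tx":20,"ty":0,"tz":0,"rx":0,"ry":0,"rz":0},{"gripper":0,"tx":25,"ty":0,"tz":0,"rx":0,"ry":0,"rz":0},{"gripper":0,"tx":30,"ty":0,"tz":0,"rx":0,"ry":0,"rz":0},{"gripper":0,"tx":32,"ty":0,"tz":0,"rx":0,"ry":0,"rz":0},{"gripper":0,"tx":32,"ty":0,"tz":0,"rx":0,"ry":0,"rz":0}]'
python3 - <<'E'
from h import *
a=snap('wrist','w4'); b=snap('side','s4')
cv2.imwrite('pics/m4.png',cv2.cvtColor(np.hstack([cv2.resize(a,(400,250)),cv2.resize(b[150:275,300:500],(400,250))]),cv2.COLOR_RGB2BGR))
E
```

```text
clock: 4.35
tool_pos: [0.548, -0.1374, 0.1392]
tool_rot: [0.721, 0.693, 0.0, -0.0]
ft_force: [0.1, -0.1, -0.1]
gripper_width: 0.0003
clock: 5.35
tool_pos: [0.5493, -0.1058, 0.1393]
tool_rot: [0.721, 0.693, 0.0, -0.0]
ft_force: [-0.3, -0.3, 1.0]
gripper_width: 0.0003
```

View pics/m4.png

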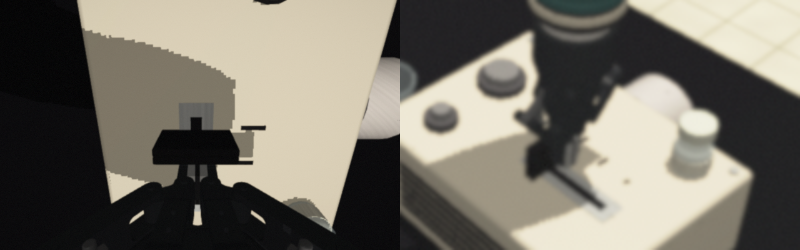

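The lever has passed the notch, with the plate at (196,145) in the wrist view and a short piece of slot left ahead of it. I'll push on to the stop.

```bash
python3 -m handwheel '[{"gripper":0,"tx":2,"ty":0,"tz":0,"rx":0,"ry":0,"rz":0},{"gripper":0,"tx":4,"ty":0,"tz":0,"rx":0,"ry":0,"rz":0},{"gripper":0,"tx":6,"ty":0,"tz":0,"rx":0,"ry":0,"rz":0},{"gripper":0,"tx":8,"ty":0,"tz":0,"rx":0,"ry":0,"rz":0},{"gripper":0,"tx":9,"ty":0,"tz":0,"rx":0,"ry":0,"rz":0},{"gripper":0,"tx":10,"ty":0,"tz":0,"rx":0,"ry":0,"rz":0},{"gripper":0,"tx":10,"ty":0,"tz":0,"rx":0,"ry":0,"rz":0},{"gripper":0,"tx":10,"ty":0,"tz":0,"rx":0,"ry":0,"rz":0}]'
python3 - <<'E'
from h import *
a=snap('wrist','w5')
cv2.imwrite('pics/m5.png',cv2.cvtColor(a,cv2.COLOR_RGB2BGR))
E
```

```text
clock: 6.45
tool_pos: [0.5496, -0.0989, 0.1395]
tool_rot: [0.722, 0.692, -0.002, 0.002]
ft_force: [-3.1, -22.1, -1.6]
gripper_width: 0.0003
```

View pics/m5.png

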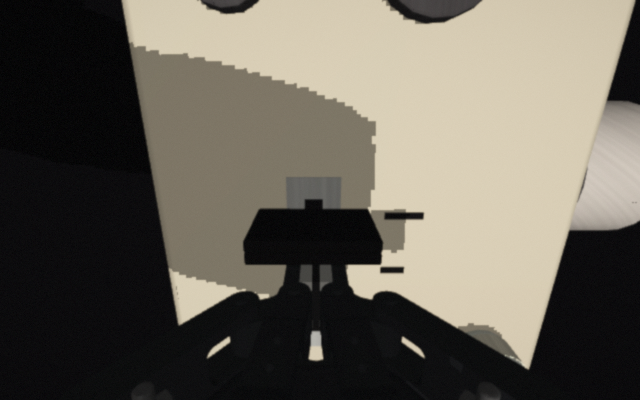

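The 22 N reading is well above the ridge force, so the lever is at its far stop. I'll back off and rise.

```bash
python3 -m handwheel '[{"gripper":0,"tx":-8,"ty":0,"tz":0,"rx":0,"ry":0,"rz":0},{"gripper":0,"tx":-20,"ty":0,"tz":0,"rx":0,"ry":0,"rz":0},{"gripper":0,"tx":-20,"ty":0,"tz":-20,"rx":0,"ry":0,"rz":0},{"gripper":0,"tx":-20,"ty":0,"tz":-45,"rx":0,"ry":0,"rz":0},{"gripper":0,"tx":-20,"ty":0,"tz":-70,"rx":0,"ry":0,"rz":0},{"gripper":0,"tx":-20,"ty":0,"tz":-85,"rx":0,"ry":0,"rz":0},{"gripper":0,"tx":-20,"ty":0,"tz":-85,"rx":0,"ry":0,"rz":0},{"gripper":0,"tx":-20,"ty":0,"tz":-85,"rx":0,"ry":0,"rz":0}]'
python3 - <<'E'
from h import *
from scipy.spatial.transform import Rotation as Ro
np.set_printoptions(precision=4,suppress=True)
s=ctrl.observe(); a=snap('wrist','w6')
H=np.array(ctrl.get_calibration('wrist')['hand_eye']);K=np.array(ctrl.get_calibration('wrist')['intrinsics'])
R=Ro.from_quat(s['tool_rot']).as_matrix()
for q,z in [('damper_handle',.144),('start_top',.142),('lamp_top',.142)]:
    for r in ctrl.pinpoint(q,'wrist')[:2]:
        d=R@H[:3,:3]@np.linalg.solve(K,[*r['at'],1]); o=R@H[:3,3]+s['tool_pos']
        X=o+d*(z-o[2])/d[2]; print(q,round(r['score'],2),r['at'],X,'tool mm',R.T@(X-s['tool_pos'])*1e3)
print(s['tool_pos'])
E
```

```text
clock: 7.5
tool_pos: [0.5486, -0.1161, 0.2235]
tool_rot: [0.721, 0.693, -0.0, -0.0]
ft_force: [0.4, -0.1, 0.2]
gripper_width: -0.0001
damper_handle 0.8 [315.3, 160.3] [ 0.5497 -0.0805  0.144 ] tool mm [35.641  -0.3186 79.5329]
[ 0.5486 -0.1161  0.2235]
```

View pics/w6.png

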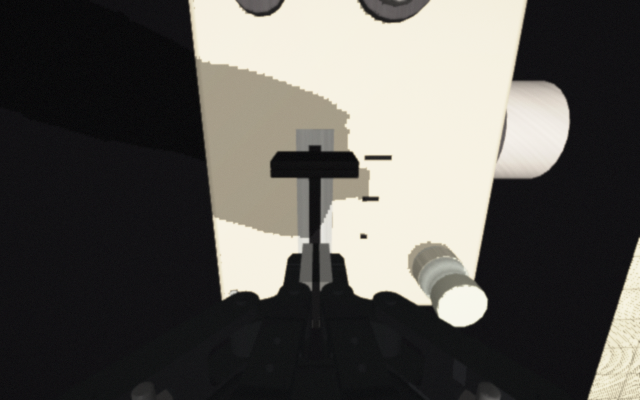

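The handle has moved 68 mm by the networks and now sits at the longest mark (plate at (315,163), mark at (378,157)). Now I go over the larger button.

```bash
python3 -m handwheel '[{"gripper":0,"tx":25,"ty":8,"tz":0,"rx":0,"ry":0,"rz":0},{"gripper":0,"tx":60,"ty":20,"tz":0,"rx":0,"ry":0,"rz":0},{"gripper":0,"tx":95,"ty":33,"tz":0,"rx":0,"ry":0,"rz":0},{"gripper":0,"tx":125,"ty":44,"tz":0,"rx":0,"ry":0,"rz":0},{"gripper":0,"tx":148,"ty":52,"tz":0,"rx":0,"ry":0,"rz":0},{"gripper":0,"tx":156,"ty":54.5,"tz":0,"rx":0,"ry":0,"rz":0},{"gripper":0,"tx":156,"ty":54.5,"tz":0,"rx":0,"ry":0,"rz":0},{"gripper":0,"tx":156,"ty":54.5,"tz":0,"rx":0,"ry":0,"rz":0}]'
python3 -m handwheel '[{"gripper":0,"tx":0,"ty":0,"tz":15,"rx":0,"ry":0,"rz":0},{"gripper":0,"tx":0,"ty":0,"tz":30,"rx":0,"ry":0,"rz":0},{"gripper":0,"tx":0,"ty":0,"tz":45,"rx":0,"ry":0,"rz":0},{"gripper":0,"tx":0,"ty":0,"tz":55,"rx":0,"ry":0,"rz":0},{"gripper":0,"tx":0,"ty":0,"tz":60,"rx":0,"ry":0,"rz":0},{"gripper":0,"tx":0,"ty":0,"tz":60,"rx":0,"ry":0,"rz":0},{"gripper":0,"tx":0,"ty":0,"tz":60,"rx":0,"ry":0,"rz":0},{"gripper":0,"tx":0,"ty":0,"tz":60,"rx":0,"ry":0,"rz":0}]'
python3 - <<'E'
from h import *
a=snap('wrist','w7'); b=snap('side','s7'); c=snap('scene','c7')
cv2.imwrite('pics/m7.png',cv2.cvtColor(np.vstack([np.hstack([cv2.resize(a,(400,250)),cv2.resize(b[130:255,270:470],(400,250))]),np.hstack([cv2.resize(c[140:265,230:430],(400,250)),np.zeros((250,400,3),np.uint8)])]),cv2.COLOR_RGB2BGR))
E
```

```text
clock: 8.7
tool_pos: [0.6093, 0.0368, 0.2243]
tool_rot: [0.721, 0.693, -0.0, 0.0]
ft_force: [-0.3, 0.2, -0.0]
gripper_width: -0.0002
clock: 9.7
tool_pos: [0.6098, 0.0376, 0.1647]
tool_rot: [0.721, 0.693, 0.0, 0.0]
ft_force: [-0.2, -0.2, 0.4]
gripper_width: -0.0001
```

View pics/m7.png

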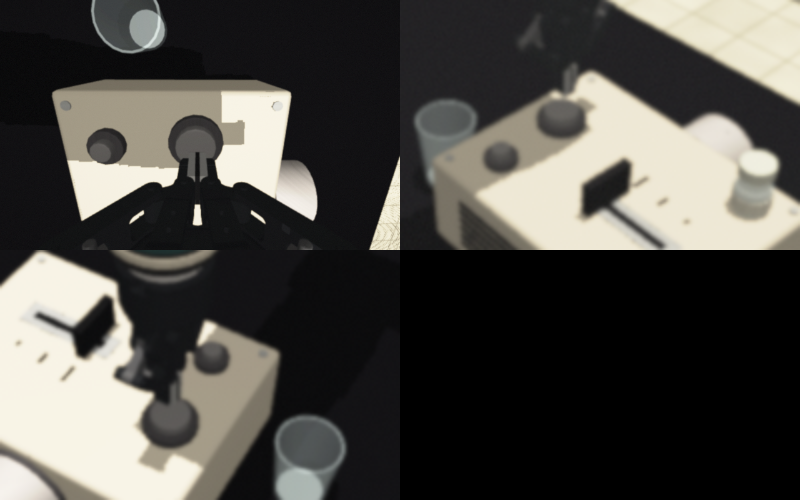

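The fingertips are above the larger cap (wrist (196,150), side (570,95)), and the smaller button is well clear. Now I press slowly.

```bash
python3 -m handwheel '[{"gripper":0,"tx":0,"ty":0,"tz":10,"rx":0,"ry":0,"rz":0},{"gripper":0,"tx":0,"ty":0,"tz":18,"rx":0,"ry":0,"rz":0},{"gripper":0,"tx":0,"ty":0,"tz":22,"rx":0,"ry":0,"rz":0},{"gripper":0,"tx":0,"ty":0,"tz":25,"rx":0,"ry":0,"rz":0},{"gripper":0,"tx":0,"ty":0,"tz":28,"rx":0,"ry":0,"rz":0},{"gripper":0,"tx":0,"ty":0,"tz":30,"rx":0,"ry":0,"rz":0},{"gripper":0,"tx":0,"ty":0,"tz":30,"rx":0,"ry":0,"rz":0},{"gripper":0,"tx":0,"ty":0,"tz":30,"rx":0,"ry":0,"rz":0}]'
```

```text
clock: 10.85
tool_pos: [0.6096, 0.0376, 0.1358]
tool_rot: [0.721, 0.693, 0.0, 0.001]
ft_force: [-8.1, 0.6, 19.8]
gripper_width: -0.0
```

It pushes back with 20 N at z = 0.136, so the button is bottomed. I'll release and retreat upward.

```bash
python3 -m handwheel '[{"gripper":0,"tx":0,"ty":0,"tz":-5,"rx":0,"ry":0,"rz":0},{"gripper":0,"tx":0,"ty":0,"tz":-15,"rx":0,"ry":0,"rz":0},{"gripper":0,"tx":0,"ty":0,"tz":-35,"rx":0,"ry":0,"rz":0},{"gripper":0,"tx":0,"ty":0,"tz":-60,"rx":0,"ry":0,"rz":0},{"gripper":0,"tx":0,"ty":0,"tz":-85,"rx":0,"ry":0,"rz":0},{"gripper":0,"tx":0,"ty":0,"tz":-105,"rx":0,"ry":0,"rz":0},{"gripper":0,"tx":0,"ty":0,"tz":-110,"rx":0,"ry":0,"rz":0},{"gripper":0,"tx":0,"ty":0,"tz":-110,"rx":0,"ry":0,"rz":0}]'
python3 - <<'E'
from h import *
b=snap('side','s8'); c=snap('scene','c8')
cv2.imwrite('pics/m8.png',cv2.cvtColor(np.hstack([cv2.resize(b[130:380,270:520],(400,400)),cv2.resize(c[90:340,170:420],(400,400))]),cv2.COLOR_RGB2BGR))
for cam in ['scene','side']:
    snap(cam,cam+'9')
    for q in ['damper_handle','jar','shell','beaker']:
        r=ctrl.pinpoint(q,cam); print(cam,q,[(np.round(x['at'],1),round(x['score'],2)) for x in r[:1]])
E
```

```text
clock: 11.85
tool_pos: [0.6097, 0.0376, 0.244]
tool_rot: [0.721, 0.693, 0.0, 0.0]
ft_force: [0.1, -0.2, 0.2]
gripper_width: 0.0002
scene damper_handle [(array([279.5, 176.1]), 0.92)]
scene jar [(array([209.5, 200.3]), 0.86)]
scene shell [(array([334.1, 189.1]), 0.69)]
scene beaker [(array([378.8, 262.3]), 0.59)]
side damper_handle [(array([372.4, 224.1]), 0.97)]
side jar [(array([446.7, 234.4]), 0.89)]
side shell [(array([428.4, 341.2]), 0.89)]
side beaker [(array([295.3, 219.3]), 0.84)]
```

View pics/m8.png

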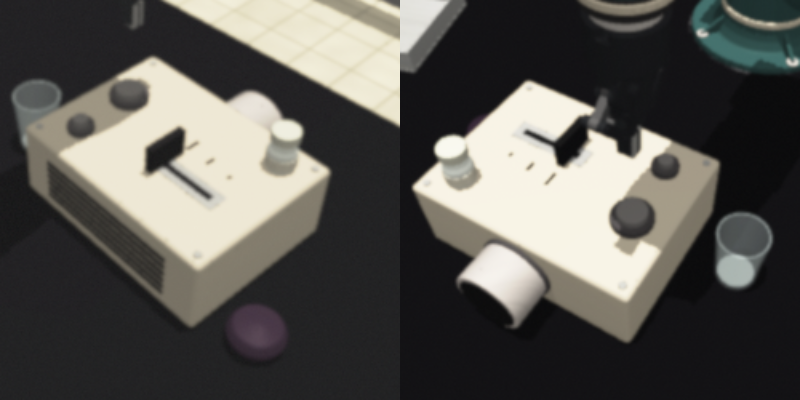

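The lever stands at the long mark and the robot is clear. In the side view the jar (448,219), shell and beaker are where they stood. Both buttons look up, so I'm handing in.

```bash
python3 -c "
from workcell import ctrl
print(ctrl.finish_job())"
```

```text
the job is handed in; nothing more can be done
None
```

I pushed the damper lever with the shut fingertips, past the notch, to its far stop. Then I pressed the larger button to the bottom, let it go and handed the job in at about 12 s of the 42 s allowed.

**Damper:** At the stop it pushed back with about 22 N, well above the ridge force. By the networks the handle had moved about 68 mm, and the pictures show it at the long "fully open" mark. I could not read the joint value itself.

**Start button:** It pushed back with about 20 N at fingertip height 0.136 m, which matches a cap 6 mm down. After I lifted off, the force read about zero and both buttons looked up.

**Bystanders:** In the last pictures the jar, shell and beaker stand where they were, and the robot touches nothing.

**Failures and disagreements:**
- My first move call was refused for missing keys, and nothing moved.
- The scene and side cameras differed by about 6 mm in y. I used their mean, which the wrist camera confirmed.
- The network's pixel for the jar differed by up to 6 pixels between the first and last pictures, though the jar itself appears within about 2 pixels of its first position in the side view.
- In the last scene picture the network's top "shell" report was false: it was at the smaller button. In the side view the shell was where it started.

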